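Show a glaze test strip's label to the copy camera

TASK

Take the blue glaze test strip out of the rack by its glazed part and find its bare, label-carrying end by the small notch in the corner. Present it to the copy camera with the label tilted up and squarely facing the lens, the strip's long side level and its notched edge uppermost, the label end above the middle of the cork mat and at the camera's focus (26 cm in front of the lens). Finish while still holding it there, still and touching nothing else, and leave the green strip, jar, cup and brush pot where they are.

Things in the scene. Friction and masses are not known exactly. Their poses are not given: they have to be found in the camera images.
- blue_strip: Strip to present: 100 g ceramic plate standing on edge in the rack, 110 (x) x 8 (y) x 55 mm (z, up), origin at its underside's centre. x -55 to 20 mm: blue glaze, yellow dots (hold here). x 20 to 55 mm: bare matt white; a 14 x 14 mm notch is cut from its upper corner (+x, +z). Paper label with black bars on the bare end's -y face only: seen with the notch at upper right, the label faces you.
- blue_strip_label (a point): Middle of the labelled bare end on the strip's label face: at (37, -4, 27.5) mm in the strip's frame.
- green_strip: Bystander in the rack's other slot, 80 mm from the blue strip: same strip glazed green with red dots, standing parallel to it and facing the same way. Loose; leave it.
- rack: Fixed wooden rack, turned any way: plinth 130 x 130 x 10 mm, origin under its centre. Two 11 mm wide slots run along x at y = +40 and -40 mm, either strip in either. Each slot lies between posts (20 long, 10 thick, 18 mm above the plinth) at x = -42 and +42 mm; from x -32 to 32 mm the strip is free on both faces. A strip spans 10 to 65 mm above the bench.
- stand: Fixed copy stand. Origin on the bench at the centre of its round cork mat (120 mm diameter, 6 mm thick); x points from the mat to the mast, roughly away from the robot, z up. The mast (16 mm diameter, 380 mm high, foot 70 x 110 x 12 mm) stands at x = 275 mm and carries the camera.
- camera: The stand's black camera, 45 x 70 x 35 mm behind a 34 mm lens barrel. Origin at the lens's front glass, 199 mm in x and 337 mm above the stand's origin. Its z is the viewing direction: 40 degrees down, back towards the robot, through the focus. Its x and y do not matter.
- focus (a point): Point in the air where the middle of the label should be: 170 mm straight above the stand's origin, 260 mm in front of the lens.
- glaze_jar: Bystander: closed amber jar 64 mm in diameter, 100 mm high; origin under its centre.
- water_cup: Bystander: white cup 66 mm in diameter, 75 mm high; origin under its centre.
- brush_pot: Bystander: terracotta pot 72 mm in diameter, 100 mm high, brushes reaching up to about 210 mm; origin under its centre.
Not all that is in view belongs to the job. There is more than one size of the rack; the one meant has the size given above.

How it is judged:
By the outcome, as a careful person would: the job done as asked, in the order asked, and still so for the second after the job is handed in, while the arm keeps its last pose, push and grip.
It also fails if it takes over 35 s, if anything falls off the work surface, if the arm or the gripper's body presses on something with over 40 N, if the wrist force passes 120 N, or if a joint passes its speed limit or range.

ROBOT

A 6-joint arm with a two-finger parallel gripper is mounted at the origin on the work surface. World frame = base frame: x ahead of the robot, y to its left, z up, the work surface at z = 0. Lengths are in m, angles in degrees, forces in N, time in s.
With the tool pointing down it reaches from about 0.35 to 0.875 m from the base axis. Payload 4.2 kg.
Tool frame: the origin (TCP) lies at the very end of the fingers, on their centre line; the grasp point (between the pads) lies 19 mm behind it; z points along the fingers, y is the line along which they close (so a half turn about z gives the same grasp; the last joint's range is limited). The gripper opens to 87 mm and grips with 3 to 60 N. Pads are 19 mm wide; open, the fingers measure 117 mm over their backs; the gripper's body (75 mm by 190 mm) begins 51 mm behind the grasp point.
Start: joints at [-50.73, 22.042, 0.453, 0, -68.411, -14.817], TCP at [0.259, -0.569, 0.223] pointing down, gripper open.
Joint ranges: [-179.83, 179.83], [-69.29, 118.12], [-61.27, 80.66], [-181.25, 117.63], [-171.15, -9.14], [-177.46, 177.46]. Speed limits (degrees/s): [159.86, 159.86, 180, 180, 180, 180].

INTERFACE

Orientations are given as a 3x3 rotation matrix whose columns are the frame's x, y, z axes.
In Python, from station import sense, cams, r gives the robot as it stands. The module is installed in compiled form; this text tells all that it offers.
- The arm moves only by the tool step_arm, never from a script. Its argument "targets" is text: rows parted by semicolons, each of 4 numbers parted by spaces: the shift along the tool's x, y, z in cm, then the turn about the tool's z in degrees. In form: x y z turn; .... A call has 1 to 12 rows; each row shifts and turns the commanded pose from where the row before left it, along the tool's axes as they then stand; what a row does not reach is not made up. A row lasts 1/12 s, in which the tool goes at most 41.7 mm and 7.16 degrees, less where a joint would pass 70% of its speed; a pose out of reach is approached as far as the arm can. A call with a gripper value outside its range is refused whole. "claw" is the finger opening in cm, from 0 to 8.7, set as the call begins (left out, the last holds). The fingers move at their own pace and stop on an object; the grip force is fixed at half the most. Time passes only in rows, so rows that do not move let the fingers close. It gives the time, the measured TCP pose, the force, the opening and the grip force at its end, in the units of the state.
- sense(): the state, without advancing time (a new reading comes with each control period).
- cams.capture(name): name is "scene" or "side" or "wrist"; returns a dict with "frame" (480x640x3 uint8, blue, green, red), "vertical_fov" (degrees; the focal length in pixels is half the picture's height over the tangent of half this angle, whatever the lens; pixels are square), "cx", "cy" (the principal point, pixels), "eye" and "rotation" of the camera in the world; the wrist camera has in their place "tool_from_camera" (4x4, takes a point from camera to tool coordinates, whose origin is the TCP and whose axes are the flange's). Camera axes: x right, y down, z forward; pixel columns grow to the right and rows downward; lengths in m; the calibration is good to about 2 mm. A picture is of the moment at which its call begins: read the wrist's pose just before it. There is no depth.
- r.finish_job(): hands the job in; it is judged then, once.
The state is a dict: "time_s": time; "joints": joint angles; "joint_velocities": joint speeds; "effort": joint torques, N m; "tcp_pos": TCP position; "ee_rot": TCP orientation; "wrist_force": force on the tool from outside, world axes, zero at the start; "moment": the same for the moment, N m; "gripper_width": opening from 0.0 (shut) to 1.0 (fully open); "gripper_force": force on a finger pad.
Only numpy, scipy, OpenCV 4.12 (cv2) and the standard library are available. Lean on these libraries where they do the work, as an engineer would, in place of code of your own. Each camera call takes 0.05 s, during which the arm holds its last target. There are 200 camera calls.

## Working session

There is one attempt and no reset: what is moved stays moved. The work goes in short steps, Python scripts to look and compute and a tool call to move; the robot and the scene stay as the last step left them, time stands still between calls to the robot, and variables do not carry over. Pictures are saved under pics/ and viewed, at most 10 in all, crops included, and the job is handed in when it is done.

Besides the shell and the picture viewer there is one more tool, called after "Call:" by a JSON object that holds its "fn" and its "kwargs". step_arm: Moves the arm, as the interface text tells. Its arguments: {"type":"object","properties":{"targets":{"type":"string"},"claw":{"type":"number"}},"required":["targets"]}

```bash
mkdir -p pics; python3 - <<'E'
from station import sense,cams,r
import cv2,pickle,numpy as np
s=sense();print(s['time_s'],s['tcp_pos'],s['ee_rot'],s['gripper_width'])
D={}
for n in('scene','side','wrist'):
    c=cams.capture(n);D[n]=c;cv2.imwrite(f'pics/{n}0.png',c['frame']);print(n,{k:v for k,v in c.items() if k!='frame'})
D['s']=s
pickle.dump(D,open('d0.pkl','wb'))
E
```

```text
0.0 [ 0.25847558 -0.5683709   0.2214445 ] [[-9.10383516e-01 -4.13764206e-01 -1.01747842e-03]
 [-4.13765444e-01  9.10381361e-01  1.98397017e-03]
 [ 1.05397547e-04  2.22717115e-03 -9.99997514e-01]] 0.9997907024898174
scene {'vertical_fov': 49.35328356184926, 'cx': 327.8600192524682, 'cy': 236.32613342964115, 'eye': array([1.18402793, 0.75791734, 0.97127233]), 'rotation': array([[-0.76843149,  0.39916849, -0.50017754],
       [ 0.63988673,  0.46998494, -0.60799599],
       [-0.00761693, -0.78726024, -0.61657384]])}
side {'vertical_fov': 44.260747696977205, 'cx': 311.81414995116313, 'cy': 234.78160524623163, 'eye': array([ 0.43069909, -1.04650496,  1.5351534 ]), 'rotation': array([[ 0.9913437 , -0.09676427,  0.08873756],
       [-0.1310466 , -0.77059925,  0.62370151],
       [ 0.00802908, -0.62993132, -0.77660934]])}
wrist {'vertical_fov': 69.8807154041362, 'cx': 317.6658584063305, 'cy': 234.7074095253154, 'tool_from_camera': array([[ 1.11316336e-03, -9.68184357e-01, -2.50235513e-01,
         6.84667663e-02],
       [ 9.99999198e-01,  1.22894502e-03, -3.06442812e-04,
         1.11585271e-03],
       [ 6.04218823e-04, -2.50234971e-01,  9.68184948e-01,
        -1.62349431e-01],
       [ 0.00000000e+00,  0.00000000e+00,  0.00000000e+00,
         1.00000000e+00]])}
```

View pics/scene0.png

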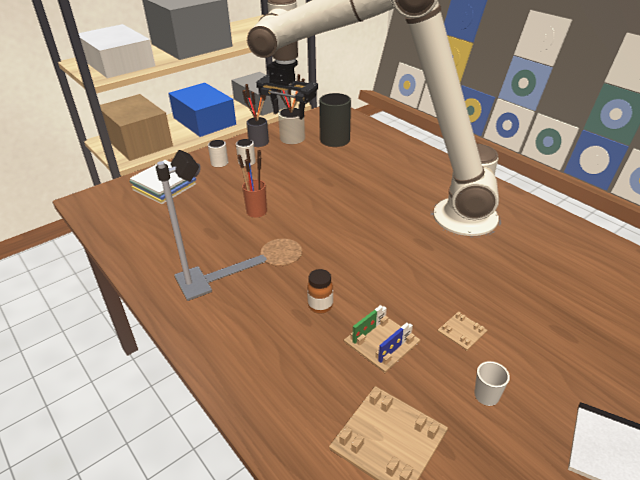

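View pics/side0.png

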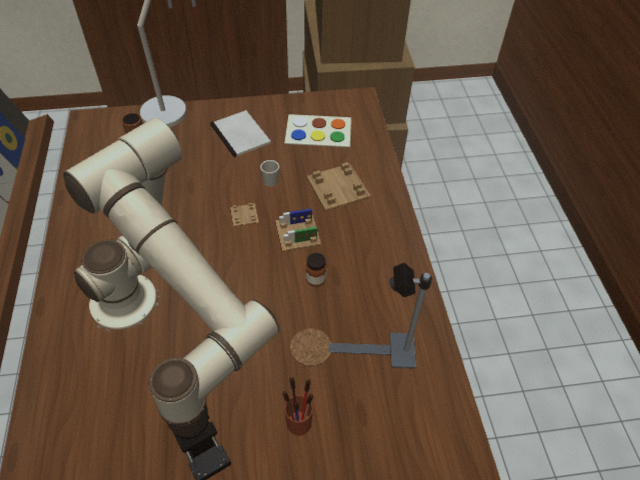

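The scene shows the blue strip at about (393,343), its white end to the upper right. The mat is at (281,251), the jar at (320,290), the mast foot at (192,283) and the pot at (255,200). In the side view the strip is at (296,217), the mat at (311,347) and the mast foot at (403,350).

```bash
cat > h.py <<'E'
import numpy as np,cv2,pickle
def K(c):
    f=240/np.tan(np.radians(c['vertical_fov']/2)); return np.array([[f,0,c['cx']],[0,f,c['cy']],[0,0,1]])
def pose(c,s=None):
    if 'eye' in c: return np.array(c['eye']),np.array(c['rotation'])
    T=c['tool_from_camera'];R=np.array(s['ee_rot']); return np.array(s['tcp_pos'])+R@T[:3,3],R@T[:3,:3]
def onz(c,px,z,s=None):
    e,R=pose(c,s);d=R@np.linalg.inv(K(c))@[px[0],px[1],1];return e+d*(z-e[2])/d[2]
def proj(c,P,s=None):
    e,R=pose(c,s);q=(np.atleast_2d(P)-e)@R@K(c).T;return q[:,:2]/q[:,2:]
E
python3 - <<'E'
from h import *
D=pickle.load(open('d0.pkl','rb'));S,W=D['scene'],D['side']
for n,a,b,z in[('mat',(281,251),(311,347),.006),('mastfoot',(192,283),(403,350),.006),('strip c',(390,345),(296,217),.04),('jar top',(320,274),(316,258),.1),('pot',(255,212),(299,430),.01),('rack',(382,341),(298,233),.01),('cup rim',(492,369),(270,166),.075),('lens',(192,170),(397,284),.337)]:
    print(n,onz(S,a,z).round(3),onz(W,b,z).round(3))
a=cv2.resize(S['frame'][290:380,330:430],None,fx=4,fy=4,interpolation=2)
b=cv2.resize(W['frame'][200:260,260:330],None,fx=5,fy=5,interpolation=2)
o=np.zeros((370,800,3),np.uint8);o[:360,:400]=a;o[:300,420:770]=b;cv2.imwrite('pics/crop.png',o)
E
```

```text
mat [ 0.549 -0.229  0.006] [ 0.548 -0.232  0.006]
mastfoot [ 0.811 -0.274  0.006] [ 0.81  -0.275  0.006]
strip c [0.578 0.24  0.04 ] [0.559 0.237 0.04 ]
jar top [0.589 0.002 0.1  ] [0.595 0.015 0.1  ]
pot [ 0.501 -0.436  0.01 ] [ 0.485 -0.471  0.01 ]
rack [0.564 0.203 0.01 ] [0.56  0.192 0.01 ]
cup rim [0.483 0.443 0.075] [0.492 0.453 0.075]
lens [ 0.751 -0.27   0.337] [ 0.755 -0.264  0.337]
```

View pics/crop.png

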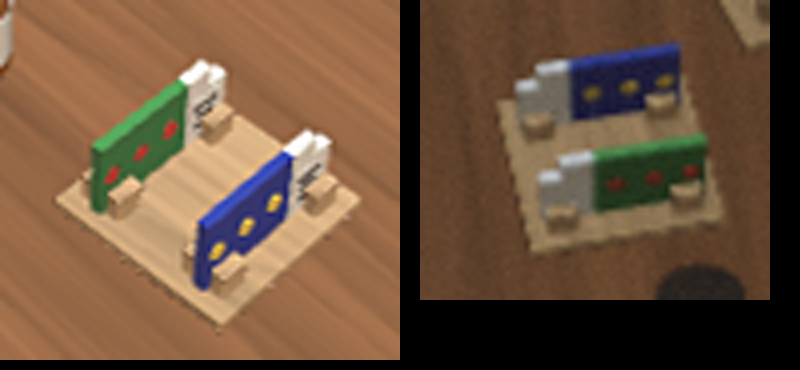

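The crop shows that the strips' white, notched ends point to −x and the label faces +y, towards the scene camera. Both position estimates agree within about 1–2 cm. I'm moving above the blue strip now.

Call:
{"fn": "step_arm", "kwargs": {"targets": "-2.75 2.75 -0.4 0;-2.75 2.75 -0.4 0;-2.75 2.75 -0.4 0;-2.75 2.75 -0.4 0;-2.75 2.75 -0.4 0;-2.75 2.75 -0.4 0;-2.75 2.75 -0.4 0;-2.75 2.75 -0.4 0;-2.75 2.75 -0.4 0;-2.75 2.75 -0.4 0;-2.75 2.75 0 0;-2.75 2.75 0 0", "claw": 8.7}}

```text
time_s: 1.15
tcp_pos: [0.4226, -0.13, 0.2629]
ee_rot: [[-0.91, -0.414, 0.001], [-0.414, 0.91, 0.0], [-0.001, -0.0, -1.0]]
wrist_force: [0.9, -0.3, -0.7]
gripper_width: 1.0
gripper_force: 0.0
```

Call:
{"fn": "step_arm", "kwargs": {"targets": "-2.75 2.75 0 0;-2.75 2.75 0 0;-2.75 2.75 0 0;-2.75 2.75 0 0;-2.75 2.75 0 0;-2.75 2.75 0 0;-2.75 2.75 0 0;-2.75 2.75 0 0;-2.75 2.75 0 0;0 0 0 7;0 0 0 7;0 0 0 7"}}

```text
time_s: 2.15
tcp_pos: [0.5452, 0.1967, 0.2615]
ee_rot: [[-0.998, -0.055, -0.002], [-0.055, 0.998, -0.001], [0.002, -0.001, -1.0]]
wrist_force: [-0.0, -0.4, -0.0]
gripper_width: 0.999
gripper_force: 0.0
```

```bash
python3 - <<'E'
from station import sense,cams
from h import *
s=sense();c=cams.capture('wrist');pickle.dump((c,s),open('d1.pkl','wb'));cv2.imwrite('pics/w1.png',c['frame'])
print(s['time_s'],s['tcp_pos'],s['ee_rot'],s['joints'])
E
```

```text
2.15 [0.54521505 0.19674531 0.26152354] [[-9.98460713e-01 -5.54398750e-02 -1.62023544e-03]
 [-5.54385299e-02  9.98461729e-01 -8.63657068e-04]
 [ 1.66562412e-03 -7.72504180e-04 -9.99998314e-01]] [ 3.58379524e+01  1.62536379e+01 -2.39802029e+00 -1.50176171e-02
 -7.14525723e+01 -1.22655098e+02]
```

View pics/w1.png

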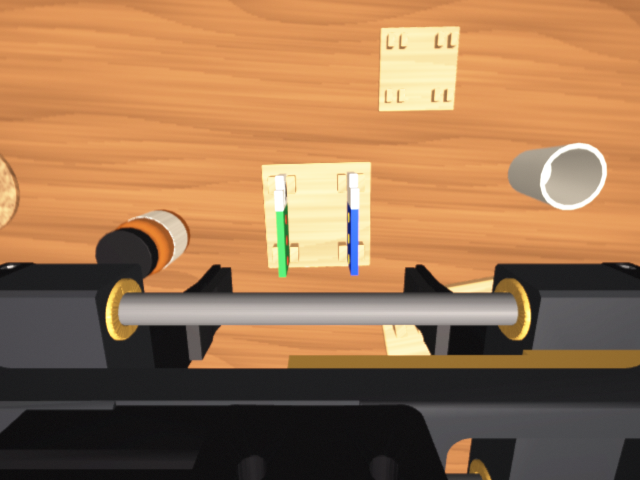

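The wrist view shows the blue strip's top edge running from about (353,173) at the white notched end to (354,273). The green strip is 75 px to its left.

```bash
python3 - <<'E'
from h import *
c,s=pickle.load(open('d1.pkl','rb'))
f=c['frame'].astype(int);b,g,r=f[...,0],f[...,1],f[...,2]
m=((b>110)&(b>r+60)&(b>g+60)).astype(np.uint8);m[:150]=0;m[290:]=0
ys,xs=np.nonzero(m);print(len(xs),xs.min(),xs.max(),ys.min(),ys.max())
for y in (207,215,225,240,255,268,273):
    x=xs[ys==y];print(y,x.min() if len(x) else None,x.max() if len(x) else None)
for p,z in[((353,173),.051),((353,182),.065),((354,207),.065),((354,273),.065)]:print(p,onz(c,p,z,s).round(4))
E
```

```text
520 350 358 209 274
207 None None
215 350 357
225 350 357
240 350 357
255 350 357
268 350 357
273 351 357
(353, 173) [0.5021 0.2328 0.051 ]
(353, 182) [0.5103 0.2321 0.065 ]
(354, 207) [0.5364 0.2353 0.065 ]
(354, 273) [0.6103 0.2415 0.065 ]
```

Call:
{"fn": "step_arm", "kwargs": {"targets": "0 0 0 -7;0 0 0 -7;0 0 0 -7;0 0 0 -7;0 0 0 -7;0 0 0 -7;0 0 0 -7;0 0 0 -7;0 0 0 -7;0 0 0 -7;0 0 0 -7;0 0 0 -7"}}

```text
time_s: 3.2
tcp_pos: [0.5452, 0.1956, 0.2623]
ee_rot: [[-0.036, -0.999, -0.0], [-0.999, 0.036, -0.0], [0.0, 0.0, -1.0]]
wrist_force: [-0.1, 0.4, 0.3]
gripper_width: 0.997
gripper_force: 0.0
```

Call:
{"fn": "step_arm", "kwargs": {"targets": "0 0 0 -7;0 0 0 -7;0 0 0 -7;0 0 0 -7;0 0 0 -7;0 0 0 -7;0 0 0 -7;0 0 0 -7;0 0 0 -7;0 0 0 -7;0 0 0 -7;0 0 0 -7"}}

```text
time_s: 4.2
tcp_pos: [0.5452, 0.1956, 0.2623]
ee_rot: [[0.99, -0.14, -0.001], [-0.14, -0.99, -0.0], [-0.001, 0.0, -1.0]]
wrist_force: [-0.4, -0.3, -0.1]
gripper_width: 1.0
gripper_force: 0.0
```

Call:
{"fn": "step_arm", "kwargs": {"targets": "0 0 0 -7;0 0 0 -6.5;0 0 0 0"}}

```text
time_s: 4.45
tcp_pos: [0.5452, 0.1956, 0.2623]
ee_rot: [[0.996, 0.09, -0.0], [0.09, -0.996, -0.0], [-0.0, 0.0, -1.0]]
wrist_force: [-0.3, -0.4, 0.7]
gripper_width: 1.003
gripper_force: 0.0
```

```bash
python3 - <<'E'
from station import sense
from h import *
s=sense();R=np.array(s['ee_rot']);p=np.array(s['tcp_pos']);print(s['time_s'],p,np.degrees(np.arctan2(R[1,0],R[0,0])),R[:,2],np.array(s['joints']).round(2))
print(R.T@(np.array([.555,.2363,.037])-p)*100)
E
```

```text
4.45 [0.5451892  0.19564048 0.26233675] 5.177080897582918 [-4.76210099e-04 -1.43232907e-04 -9.99999876e-01] [ 3.575e+01  1.615e+01 -2.430e+00 -1.000e-02 -7.145e+01  5.943e+01]
[ 1.35494412 -3.96308387 22.53262309]
```

Call:
{"fn": "step_arm", "kwargs": {"targets": "0.7 -2 1.5 0;0.65 -2 2.2 0;0 0 3.5 0;0 0 3.5 0;0 0 3.5 0;0 0 3.5 0;0 0 2.4 0;0 0 1.4 0;0 0 1.0 0;0 0 0 0;0 0 0 0"}}

```text
time_s: 5.37
tcp_pos: [0.5557, 0.2369, 0.0377]
ee_rot: [[0.996, 0.086, 0.0], [0.086, -0.996, -0.0], [0.0, 0.0, -1.0]]
wrist_force: [1.0, 1.4, 0.9]
gripper_width: 0.998
gripper_force: 0.0
```

Call:
{"fn": "step_arm", "kwargs": {"targets": "0 0 0 0;0 0 0 0;0 0 0 0;0 0 0 0;0 0 0 0;0 0 0 0;0 0 0 0;0 0 0 0", "claw": 0}}

```text
time_s: 6.03
tcp_pos: [0.5554, 0.2369, 0.0376]
ee_rot: [[0.996, 0.086, 0.0], [0.086, -0.996, 0.0], [0.0, -0.0, -1.0]]
wrist_force: [0.2, -0.1, 0.4]
gripper_width: 0.478
gripper_force: 0.0
```

Call:
{"fn": "step_arm", "kwargs": {"targets": "0 0 0 0;0 0 0 0;0 0 0 0;0 0 0 0;0 0 0 0;0 0 0 0;0 0 0 0;0 0 0 0"}}

```text
time_s: 6.7
tcp_pos: [0.5553, 0.2369, 0.0375]
ee_rot: [[0.996, 0.086, -0.0], [0.086, -0.996, -0.0], [-0.0, -0.0, -1.0]]
wrist_force: [0.4, 0.2, -0.4]
gripper_width: 0.09
gripper_force: 30.0
```

The opening is 7.8 mm at 30 N, so the strip is gripped. Lifting it straight up.

Call:
{"fn": "step_arm", "kwargs": {"targets": "0 0 -1 0;0 0 -1.5 0;0 0 -2.5 0;0 0 -3.5 0;0 0 -4 0;0 0 -4 0;0 0 -4 0;0 0 -4 7;0 0 -4 7;0 0 -4 7;0 0 -4 7;0 0 -4 7"}}

```text
time_s: 7.7
tcp_pos: [0.5544, 0.2361, 0.4457]
ee_rot: [[0.863, -0.506, 0.001], [-0.506, -0.863, 0.001], [0.0, -0.001, -1.0]]
wrist_force: [2.0, 1.5, -1.4]
gripper_width: 0.089
gripper_force: 30.0
```

Call:
{"fn": "step_arm", "kwargs": {"targets": "0 0 -4 7;0 0 -4 7;0 0 -2 7;0 0 0 7;0 0 0 7;0 0 0 7;0 0 0 7;0 0 0 7;0 0 0 7;0 0 0 6.6;0 0 0 0"}}

```text
time_s: 8.62
tcp_pos: [0.5549, 0.2365, 0.5432]
ee_rot: [[-0.169, -0.986, 0.0], [-0.986, 0.169, 0.0], [-0.0, -0.0, -1.0]]
wrist_force: [-0.1, 0.3, -0.5]
gripper_width: 0.087
gripper_force: 30.0
```

```bash
python3 - <<'E'
from station import sense
from h import *
s=sense();R=np.array(s['ee_rot']);p=np.array(s['tcp_pos']);print(s['time_s'],p,np.degrees(np.arctan2(R[1,0],R[0,0])),R[:,2],np.array(s['joints']).round(2),s['gripper_width'])
print(R.T@(np.array([.60,-.26,.55])-p)*100)
E
```

```text
8.6167 [0.5548884  0.23647547 0.543204  ] -99.75605191141085 [ 2.15442388e-04  2.28984843e-04 -9.99999951e-01] [  38.44   19.66   41.53   -0.   -111.85  -48.2 ] 0.08717043602570718
[ 48.16494031 -12.85899559  -0.68999705]
```

Call:
{"fn": "step_arm", "kwargs": {"targets": "4 -1.07 0 0;4 -1.07 0 0;4 -1.07 0 0;4 -1.07 0 0;4 -1.07 0 0;4 -1.07 0 0;4 -1.07 0 0;4 -1.07 0 0;4 -1.07 0 0;4 -1.07 0 0;4 -1.07 0 0;4 -1.07 0 0"}}

```text
time_s: 9.62
tcp_pos: [0.6006, -0.2598, 0.5434]
ee_rot: [[-0.164, -0.986, 0.001], [-0.986, 0.164, -0.0], [-0.0, -0.001, -1.0]]
wrist_force: [0.7, 0.0, 0.9]
gripper_width: 0.085
gripper_force: 30.0
```

Call:
{"fn": "step_arm", "kwargs": {"targets": "0 -3 -2.5 0;0 -3 -2.5 0;0 -3 -2.5 0;0 -3 -2.5 0;0 -3 -2.5 0;0 -3 -2.5 0"}}

```text
time_s: 10.12
tcp_pos: [0.6667, -0.2484, 0.5798]
ee_rot: [[-0.167, -0.983, 0.078], [-0.986, 0.165, -0.039], [0.025, -0.084, -0.996]]
wrist_force: [-1.8, 0.3, -0.9]
gripper_width: 0.088
gripper_force: 30.0
```

```bash
cat > st.py <<'E'
from station import sense
from h import *
s=sense();R=np.array(s['ee_rot']);p=np.array(s['tcp_pos']);print(s['time_s'],p.round(4),'z',R[:,2].round(4),'tilt',np.degrees(np.arccos(-R[2,2])).round(2),'az',np.degrees(np.arctan2(R[1,2],R[0,2])).round(1),np.array(s['joints']).round(2),s['gripper_width'])
E
python3 st.py
```

```text
10.1167 [ 0.6667 -0.2484  0.5798] z [ 0.0785 -0.0386 -0.9962] tilt 5.02 az -26.2 [  -6.73   38.94   80.66    2.09 -126.97   -1.52] 0.08843456009985842
```

Pushing past the reach limit does tilt the tool, here by 5°, so I can steer the tilt this way. Continuing while adjusting direction.

Call:
{"fn": "step_arm", "kwargs": {"targets": "-2 -3 -2 0;-2 -3 -2 0;-2 -3 -2 0;-2 -3 -2 0"}}

```text
time_s: 10.45
tcp_pos: [0.7122, -0.1635, 0.5869]
ee_rot: [[-0.169, -0.974, 0.151], [-0.985, 0.161, -0.064], [0.038, -0.159, -0.987]]
wrist_force: [0.8, 0.3, -0.3]
gripper_width: 0.09
gripper_force: 30.0
```

```bash
python3 st.py
```

```text
10.45 [ 0.7122 -0.1635  0.5869] z [ 0.1509 -0.0637 -0.9865] tilt 9.42 az -22.9 [   1.32   39.02   80.66    4.59 -122.94   -8.07] 0.09033748240024468
```

Call:
{"fn": "step_arm", "kwargs": {"targets": "-3 -2.5 -1 0;-3 -2.5 -1 0;-0.5 -3.5 -1.8 0;-0.5 -3.5 -1.8 0;-0.5 -3.5 -1.8 0;-0.5 -3.5 -1.8 0;-0.5 -3.5 -1.8 0"}}

```text
time_s: 11.03
tcp_pos: [0.779, -0.0922, 0.5854]
ee_rot: [[-0.173, -0.943, 0.284], [-0.984, 0.152, -0.095], [0.046, -0.296, -0.954]]
wrist_force: [-0.0, -0.0, -0.6]
gripper_width: 0.09
gripper_force: 30.0
```

```bash
python3 st.py
```

```text
11.0333 [ 0.779  -0.0922  0.5854] z [ 0.2842 -0.0947 -0.9541] tilt 17.43 az -18.4 [   7.94   40.68   80.65    8.38 -114.03  -13.01] 0.09028102792272942
```

Call:
{"fn": "step_arm", "kwargs": {"targets": "-3.2 -2.5 -0.5 0;-3.2 -2.5 -0.5 0;-3.2 -2.5 -0.5 0;-3.2 -2.5 -0.5 0;-1 -3.6 -1.4 0;-1 -3.6 -1.4 0;-1 -3.6 -1.4 0;-1 -3.6 -1.4 0"}}

```text
time_s: 11.7
tcp_pos: [0.849, 0.0371, 0.5827]
ee_rot: [[-0.168, -0.883, 0.438], [-0.985, 0.136, -0.105], [0.033, -0.449, -0.893]]
wrist_force: [-0.3, -0.6, -0.8]
gripper_width: 0.092
gripper_force: 30.0
```

```bash
python3 st.py
```

```text
11.7 [0.849  0.0371 0.5827] z [ 0.4376 -0.1045 -0.8931] tilt 26.74 az -13.4 [  17.99   43.46   80.66   13.96 -103.54  -21.1 ] 0.0921485559110314
```

Call:
{"fn": "step_arm", "kwargs": {"targets": "-1.2 -3.6 -1.2 0;-1.2 -3.6 -1.2 0;-1.2 -3.6 -1.2 0;-1.2 -3.6 -1.2 0;-1.2 -3.6 -1.2 0;-1.2 -3.6 -1.2 0;-1.2 -3.6 -1.2 0"}}

```text
time_s: 12.28
tcp_pos: [0.8774, 0.0799, 0.624]
ee_rot: [[-0.153, -0.794, 0.588], [-0.988, 0.116, -0.101], [0.012, -0.596, -0.803]]
wrist_force: [-0.2, 0.4, -0.7]
gripper_width: 0.091
gripper_force: 30.0
```

```bash
python3 st.py
```

```text
12.2833 [0.8774 0.0799 0.624 ] z [ 0.5877 -0.1011 -0.8027] tilt 36.61 az -9.8 [ 21.46  43.03  80.6   18.07 -94.89 -23.17] 0.09110290618182784
```

Call:
{"fn": "step_arm", "kwargs": {"targets": "-1 -3.6 -1.1 0;-1 -3.6 -1.1 0;0 0 0 0"}}

```text
time_s: 12.53
tcp_pos: [0.8804, 0.087, 0.6425]
ee_rot: [[-0.148, -0.763, 0.629], [-0.989, 0.111, -0.098], [0.005, -0.637, -0.771]]
wrist_force: [-0.2, -0.1, -0.1]
gripper_width: 0.091
gripper_force: 30.0
```

```bash
python3 st.py; python3 -c "
from station import sense
print(sense()['ee_rot'])"
```

```text
12.5333 [0.8804 0.087  0.6425] z [ 0.629  -0.0983 -0.7712] tilt 39.54 az -8.9 [ 22.16  42.51  80.65  19.19 -92.71 -23.48] 0.09075584167878983
[[-0.14797249 -0.7631786   0.62901714]
 [-0.98897713  0.11075925 -0.0982681 ]
 [ 0.00532665 -0.63662455 -0.77115551]]
```

```bash
cat > go.py <<'E'
from st import *
import sys
F=np.array([.5487,-.2305,.170]); L=np.array([-.037,-.004,0.])
T=F-R@L
print('target',T.round(4),'toTarget cm',(R.T@(T-p)*100).round(2))
u=np.array([np.cos(np.radians(-9.7)),np.sin(np.radians(-9.7)),0]);n=np.cos(np.radians(40))*u+[0,0,np.sin(np.radians(40))]
print('err label deg',np.degrees(np.arccos(-R[:,1]@n)).round(2),'x_z deg',np.degrees(np.arcsin(R[2,0])).round(2))
E
python3 - <<'E'
from go import *
W=np.array([.56,-.15,.45]); print(R.T@(W-p)*100, R.T@(T-W)*100)
E
```

```text
12.5333 [0.8804 0.087  0.6425] z [ 0.629  -0.0983 -0.7712] tilt 39.54 az -8.9 [ 22.16  42.51  80.65  19.19 -92.71 -23.48] 0.09075584167878983
target [ 0.5402 -0.2666  0.1677] toTarget cm [39.76 52.28 18.69]
err label deg 1.2 x_z deg 0.31
[28.07947493 34.0825969  -2.97940299] [11.6793287  18.19626715 21.67262303]
```

Call:
{"fn": "step_arm", "kwargs": {"targets": "2.5 3.1 -0.3 0;2.5 3.1 -0.3 0;2.5 3.1 -0.3 0;2.5 3.1 -0.3 0;2.5 3.1 -0.3 0;2.5 3.1 -0.3 0;2.5 3.1 -0.3 0;2.5 3.1 -0.3 0;2.5 3.1 -0.3 0;2.5 3.1 -0.3 0;2.5 3.1 -0.3 0;0 0 0 1"}}

```text
time_s: 13.53
tcp_pos: [0.6063, -0.1129, 0.4835]
ee_rot: [[-0.169, -0.766, 0.62], [-0.986, 0.132, -0.106], [-0.001, -0.628, -0.778]]
wrist_force: [1.3, 0.8, -1.7]
gripper_width: 0.09
gripper_force: 30.0
```

```bash
python3 go.py
```

```text
13.5333 [ 0.6063 -0.1129  0.4835] z [ 0.6196 -0.1055 -0.7778] tilt 38.94 az -9.7 [ 10.18  -2.91  -9.57  16.86 -47.36 -27.39] 0.089734812081609
target [ 0.5394 -0.2664  0.1674] toTarget cm [16.3  22.97 22.06]
err label deg 1.06 x_z deg -0.06
```

Call:
{"fn": "step_arm", "kwargs": {"targets": "1.6 2.2 2.1 0;1.6 2.2 2.1 0;1.6 2.2 2.1 0;1.6 2.2 2.1 0;1.6 2.2 2.1 0;1.6 2.2 2.1 0;1.6 2.2 2.1 0;1.6 2.2 2.1 0;0 0 0 0;0 0 0 0"}}

```text
time_s: 14.37
tcp_pos: [0.5635, -0.2316, 0.246]
ee_rot: [[-0.166, -0.763, 0.625], [-0.986, 0.129, -0.105], [-0.001, -0.634, -0.774]]
wrist_force: [0.2, 0.6, 0.2]
gripper_width: 0.089
gripper_force: 30.0
```

```bash
python3 - <<'E'
from go import *
from station import cams
D={'s':s}
for n in('scene','side','wrist'): D[n]=cams.capture(n);cv2.imwrite(f'pics/{n}2.png',D[n]['frame'])
pickle.dump(D,open('d2.pkl','wb'))
# predicted strip corners (strip frame -> tool frame): xs=-toolx, zs: TCP at 27.5 up = -toolz, label normal = -tooly
c=[(55,-4,0),(-55,-4,0),(-55,-4,55),(41,-4,55),(41,-4,41),(55,-4,41),(37,-4,27.5)]
P=[p+R@np.array([-x,y,27.5-z])/1000 for x,y,z in c]
ims=[]
for n,sz in(('scene',80),('side',80)):
    q=proj(D[n],P);print(n,q.round(0).tolist())
    m=q.mean(0);x0,y0=[int(max(0,v-sz//2)) for v in m];k=390//sz
    ims.append(cv2.resize(D[n]['frame'][y0:y0+sz,x0:x0+sz],(390,390),interpolation=2));print(n,'crop origin',x0,y0)
cv2.imwrite('pics/c2.png',np.hstack(ims))
E
```

```text
14.3667 [ 0.5635 -0.2316  0.246 ] z [ 0.6248 -0.1047 -0.7737] tilt 39.31 az -9.5 [ -6.27   4.48 -33.77   9.41 -12.64 -11.74] 0.08874072469332447
target [ 0.5395 -0.2665  0.1674] toTarget cm [3.84 6.36 4.95]
err label deg 0.69 x_z deg -0.03
scene [[272.0, 200.0], [255.0, 180.0], [265.0, 163.0], [281.0, 180.0], [278.0, 184.0], [281.0, 187.0], [275.0, 188.0]]
scene crop origin 232 143
side [[326.0, 288.0], [325.0, 324.0], [311.0, 315.0], [313.0, 283.0], [316.0, 285.0], [316.0, 281.0], [319.0, 289.0]]
side crop origin 277 254
```

View pics/c2.png

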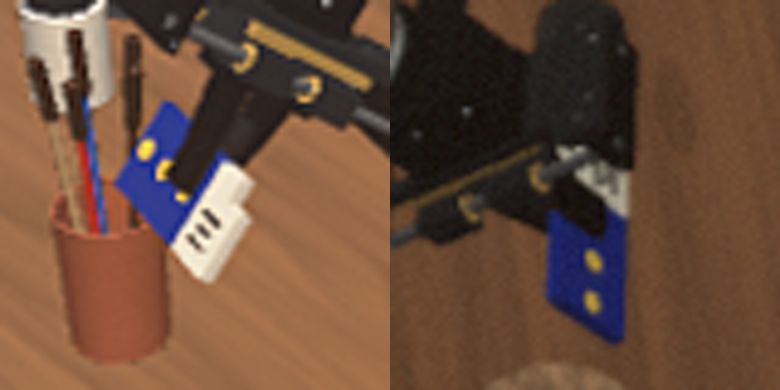

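View pics/scene2.png

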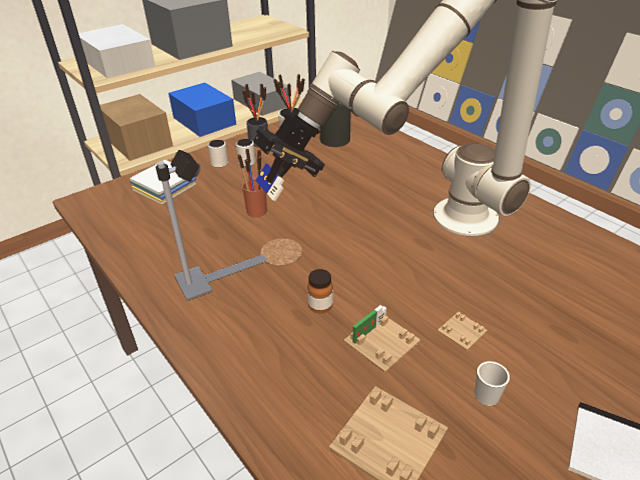

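The strip is held as predicted, with corners within about 2 px (label facing the lens, notch uppermost and to the +y end). Joint 5 is near its limit of −9.14°, so I'll check the final pose's joints with a quick kinematic fit.

```bash
cat > fk.py <<'E'
from h import *
from go import s,R,p,T,n,u
from scipy.optimize import least_squares
# (joints1-3, tcp, toolz)
obs=[([-50.73,22.042,.453],[.2585,-.5684,.2214],[-.001,.002,-1]),([35.75,16.15,-2.43],[.5452,.1956,.2623],[0,0,-1]),([38.44,19.66,41.53],[.5549,.2365,.5432],[0,0,-1]),
([-6.73,38.94,80.66],[.6667,-.2484,.5798],[.0785,-.0386,-.9962]),([7.94,40.68,80.65],[.779,-.0922,.5854],[.2842,-.0947,-.9541]),([22.16,42.51,80.65],[.8804,.087,.6425],[.629,-.0983,-.7712]),([10.18,-2.91,-9.57],[.6063,-.1129,.4835],[.6196,-.1055,-.7778]),([-6.27,4.48,-33.77],[.5635,-.2316,.246],[.6248,-.1047,-.7737])]
A=[];B=[]
for j,P,z in obs:
    j1,j2,j3=np.radians(j);e=j3-j2;P=np.array(P);z=np.array(z);U=np.array([np.cos(j1),np.sin(j1),0]);V=np.array([-np.sin(j1),np.cos(j1),0])
    # cols: L1,L2,L2p,h,a0,off,d
    A+=[[np.sin(j2),np.cos(e),-np.sin(e),0,1,0,U@z],[0,0,0,0,0,1,V@z],[np.cos(j2),np.sin(e),np.cos(e),1,0,0,z[2]]];B+=[U@P,V@P,P[2]]
k,res,rk,_=np.linalg.lstsq(np.array(A),np.array(B),rcond=None)
L1,L2,L2p,h,a0,off,d=k
def wristik(P,z):
    w=P-d*z
    def f(q):
        j1,j2,j3=np.radians(q);e=j3-j2;a=a0+L1*np.sin(j2)+L2*np.cos(e)-L2p*np.sin(e)
        U=np.array([np.cos(j1),np.sin(j1),0]);V=np.array([-np.sin(j1),np.cos(j1),0])
        return a*U+off*V+[0,0,h+L1*np.cos(j2)+L2*np.sin(e)+L2p*np.cos(e)]-w
    q=least_squares(f,[-6,5,-34],bounds=([-180,-69,-100],[180,118,81]));j1,j2,j3=np.radians(q.x);e=j3-j2
    fa=np.array([np.cos(e)*np.cos(j1),np.cos(e)*np.sin(j1),np.sin(e)]);return q.x.round(2),q.cost,np.degrees(np.arccos(fa@z)).round(2)
if __name__=='__main__':
    print(k.round(4),np.abs(np.array(A)@k-B).max())
    print(wristik(p,R[:,2]));print(wristik(T,R[:,2]))
    for t in(40,38,36,34,45):
        z=np.sin(np.radians(t))*u-[0,0,np.cos(np.radians(t))];print(t,wristik(T,z))
E
python3 fk.py
```

```text
14.5167 [ 0.5657 -0.2305  0.25  ] z [ 0.6307 -0.104  -0.7691] tilt 39.73 az -9.4 [ -6.15   4.31 -33.55   9.43 -12.62 -11.72] 0.08439878966273395
target [ 0.5396 -0.2665  0.1674] toTarget cm [3.98 6.8  5.08]
err label deg 0.35 x_z deg -0.02
[ 0.5385  0.4219  0.0095  0.1972  0.0055 -0.1568  0.3122] 0.0308621798934981
(array([ -6.25,   4.09, -32.56]), np.float64(8.675220471256086e-28), np.float64(13.81))
(array([-12.13,  10.89, -39.38]), np.float64(2.2648936145993894e-31), np.float64(1.77))
40 (array([-11.96,  10.84, -39.64]), np.float64(1.6670849598615914e-30), np.float64(1.53))
38 (array([-11.91,  10.89, -38.17]), np.float64(4.5165119278495095e-17), np.float64(3.26))
36 (array([-11.86,  11.03, -36.68]), np.float64(1.250820159072397e-17), np.float64(6.44))
34 (array([-11.82,  11.24, -35.17]), np.float64(9.840984715182878e-18), np.float64(9.68))
45 (array([-12.09,  11.11, -43.25]), np.float64(6.518852238650939e-27), np.float64(9.49))
```

```bash
cat > fk.py <<'E'
from h import *
from scipy.optimize import least_squares
from scipy.spatial.transform import Rotation as Ro
obs=[([35.75,16.15,-2.43,-.01,-71.45,59.43],[.5452,.1956,.2623],[0,0,-1]),([38.44,19.66,41.53,0,-111.85,-48.2],[.5549,.2365,.5432],[0,0,-1]),([-50.73,22.042,.453,0,-68.411,-14.817],[.2585,-.5684,.2214],[-.001,.002,-1]),
([-6.73,38.94,80.66,2.09,-126.97,-1.52],[.6667,-.2484,.5798],[.0785,-.0386,-.9962]),([1.32,39.02,80.66,4.59,-122.94,-8.07],[.7122,-.1635,.5869],[.1509,-.0637,-.9865]),([7.94,40.68,80.65,8.38,-114.03,-13.01],[.779,-.0922,.5854],[.2842,-.0947,-.9541]),([22.16,42.51,80.65,19.19,-92.71,-23.48],[.8804,.087,.6425],[.629,-.0983,-.7712]),([10.18,-2.91,-9.57,16.86,-47.36,-27.39],[.6063,-.1129,.4835],[.6196,-.1055,-.7778]),([-6.15,4.31,-33.55,9.43,-12.62,-11.72],[.5657,-.2305,.25],[.6307,-.104,-.7691])]
def fk(q,k,full=False):
    L1,L2,L2p,h,a0,off,d,b=k;q=np.radians(q);z1=Ro.from_euler('z',q[0]);e=q[2]-q[1]
    F=z1*Ro.from_euler('y',-e)*Ro.from_euler('x',SG*q[3])   # x forearm, z up
    H=F*Ro.from_euler('y',-q[4])                          # bend down for j5<0
    w=z1.apply([a0+L1*np.sin(q[1])+L2*np.cos(e)-L2p*np.sin(e),off,h+L1*np.cos(q[1])+L2*np.sin(e)+L2p*np.cos(e)])
    zt=H.apply([1,0,0]);return w+d*zt+b*H.apply([0,0,1]),zt
best=None
for SG in(1,-1):
    f=lambda k:np.concatenate([fk(q,k)[0]-P for q,P,z in obs])
    o=least_squares(f,[.39,.42,0,.36,0,-.157,.28,0])
    ze=max(np.linalg.norm(fk(q,o.x)[1]-z) for q,P,z in obs)
    if best is None or ze<best[0]: best=(ze,SG,o.x,np.abs(o.fun).max())
SG=best[1];k=best[2]
print('fit',best)
lo=np.array([-179,-69,-61.2,-181,-171,-177]);hi=np.array([179,118,80.6,117,-9.3,177])
def ik(P,z,q0,wz=.3):
    g=lambda q:np.concatenate([(fk(q,k)[0]-P)*100,(fk(q,k)[1]-z)*100*wz])
    o=least_squares(g,np.clip(q0,lo[:5]+.1,hi[:5]-.1),bounds=(lo[:5],hi[:5]));return o.x,fk(o.x,k),o.cost
E
cat > t.py <<'E'
from fk import *
u=np.array([np.cos(np.radians(-9.7)),np.sin(np.radians(-9.7)),0]);v=np.array([-u[1],u[0],0]);Z=np.array([0,0,1.])
F=np.array([.5487,-.2305,.170])
for t,rl in[(40,0),(40,3),(40,5),(40,7),(40,9),(40,-7),(40,-10),(37,3),(37,4),(36,4),(36,0),(34,0)]:
    t_,r_=np.radians([t,rl]);n=np.cos(t_)*u+np.sin(t_)*Z;z0=np.sin(t_)*u-np.cos(t_)*Z
    z=np.cos(r_)*z0+np.sin(r_)*v; xt=np.cos(r_)*v-np.sin(r_)*z0
    T=F-.037*v-.004*n
    b=min((ik(T,z,[-12,10,-38,a,-12]) for a in(20,90,-60,-120,-170)),key=lambda o:o[2])
    print(t,rl,b[0].round(1),'ori err',np.degrees(np.linalg.norm(b[1][1]-z)).round(2),'pos mm',(np.linalg.norm(b[1][0]-T)*1e3).round(1))
E
python3 t.py
```

```text
fit (np.float64(0.0022360679774995913), -1, array([ 0.53572814,  0.42247568,  0.01118987,  0.1818035 , -0.04328287,
       -0.15846276,  0.31065656,  0.05505953]), np.float64(0.015420667074317496))
40 0 [-11.3  11.7 -34.8 -16.1  -9.3] ori err 5.69 pos mm 14.4
40 3 [-11.4  12.3 -34.8 -54.1  -9.3] ori err 4.28 pos mm 9.3
40 5 [-11.1  12.5 -34.9 -65.6  -9.3] ori err 2.8 pos mm 5.7
40 7 [-10.8  12.6 -35.  -72.   -9.3] ori err 1.17 pos mm 2.3
40 9 [-11.1  12.7 -34.8 -75.2 -10.3] ori err 0.0 pos mm 0.0
40 -7 [-11.   12.5 -35.   68.6  -9.3] ori err 2.65 pos mm 5.0
40 -10 [-11.4  12.8 -34.9  76.4  -9.3] ori err 0.13 pos mm 0.2
37 3 [-11.1  12.3 -35.1 -33.7  -9.3] ori err 2.41 pos mm 5.8
37 4 [-11.   12.4 -35.1 -40.4  -9.3] ori err 1.91 pos mm 4.5
36 4 [-10.9  12.4 -35.1 -36.1  -9.3] ori err 1.26 pos mm 3.0
36 0 [-11.1  12.2 -35.1  -6.7  -9.3] ori err 2.51 pos mm 6.4
34 0 [-11.   12.4 -35.2  -5.   -9.3] ori err 0.9 pos mm 2.3
```

```bash
cat > t2.py <<'E'
from fk import *
u=np.array([np.cos(np.radians(-9.7)),np.sin(np.radians(-9.7)),0]);v=np.array([-u[1],u[0],0]);Z=np.array([0,0,1.])
F=np.array([.5487,-.2305,.170]);t=np.radians(40);n=np.cos(t)*u+np.sin(t)*Z;z0=np.sin(t)*u-np.cos(t)*Z;T=F-.037*v-.004*n
for rl in(0,9):
  r_=np.radians(rl);z=np.cos(r_)*z0+np.sin(r_)*v
  for P in (T-.03*v,T-.05*v,T-.07*v,T+.04*Z,T+.04*Z-.05*v,T+.08*Z-.05*v,np.array([.66,-.10,.03]),np.array([.72,-.08,.03]),np.array([.70,-.12,.15])):
    b=min((ik(P,z,[-12,10,-38,a,-12]) for a in(20,-90)),key=lambda o:o[2])
    print(rl,P.round(3),b[0].round(1),'ori',np.degrees(np.linalg.norm(b[1][1]-z)).round(2),'pos mm',(np.linalg.norm(b[1][0]-P)*1e3).round(1))
E
python3 t2.py
```

```text
fit (np.float64(0.0022360679774995913), -1, array([ 0.53572814,  0.42247568,  0.01118987,  0.1818035 , -0.04328287,
       -0.15846276,  0.31065656,  0.05505953]), np.float64(0.015420667074317496))
0 [ 0.534 -0.296  0.167] [-14.3  13.  -33.8 -41.5  -9.3] ori 4.83 pos mm 11.1
0 [ 0.531 -0.316  0.167] [-16.1  13.8 -33.  -51.   -9.3] ori 3.97 pos mm 8.6
0 [ 0.528 -0.335  0.167] [-17.9  14.6 -32.3 -56.7  -9.3] ori 3.01 pos mm 6.3
0 [ 0.539 -0.266  0.207] [-11.1   8.5 -35.   -7.7  -9.3] ori 2.77 pos mm 7.1
0 [ 0.531 -0.316  0.207] [-15.8  10.3 -33.2 -31.   -9.3] ori 1.63 pos mm 3.9
0 [ 0.531 -0.316  0.247] [-16.2   7.4 -32.  -21.2 -11.5] ori 0.0 pos mm 0.0
0 [ 0.66 -0.1   0.03] [  5.7  30.9 -25.9 117.  -11.4] ori 0.68 pos mm 1.5
0 [ 0.72 -0.08  0.03] [  6.6  35.  -19.2 105.8 -10.8] ori 0.0 pos mm 0.0
0 [ 0.7  -0.12  0.15] [  2.9  23.7 -22.4  60.4  -9.3] ori 0.04 pos mm 0.1
9 [ 0.534 -0.296  0.167] [-15.7  14.  -32.9 -72.9 -13.4] ori 0.0 pos mm 0.0
9 [ 0.531 -0.316  0.167] [-18.6  14.9 -31.5 -71.3 -15.4] ori 0.0 pos mm 0.0
9 [ 0.528 -0.335  0.167] [-21.3  15.9 -30.  -69.8 -17.4] ori 0.0 pos mm 0.0
9 [ 0.539 -0.266  0.207] [-12.2   9.4 -33.8 -56.5 -12.8] ori 0.0 pos mm 0.0
9 [ 0.531 -0.316  0.207] [-19.4  11.8 -30.1 -57.8 -18. ] ori 0.0 pos mm 0.0
9 [ 0.531 -0.316  0.247] [-20.3   9.  -27.8 -47.3 -21.6] ori 0.0 pos mm 0.0
9 [ 0.66 -0.1   0.03] [   5.1   31.3  -25.4 -181.    -9.3] ori 1.83 pos mm 4.2
9 [ 0.72 -0.08  0.03] [   6.2   35.4  -19.1 -181.    -9.3] ori 4.23 pos mm 9.1
9 [ 0.7  -0.12  0.15] [  3.   23.1 -22.1 -10.6  -9.3] ori 5.32 pos mm 12.2
```

```bash
cat > t3.py <<'E'
from t2 import *
print('---')
r_=np.radians(9);z=np.cos(r_)*z0+np.sin(r_)*v;q=np.array([-11,12.7,-35,-75,-11])
for dx,dv in((0,0),(0,-.03),(.06,-.03),(.06,0)):
  for h in(.167,.13,.09,.06,.03):
    P=T+dx*u+dv*v;P[2]=h
    b=ik(P,z,q);q=b[0];print(dx,dv,P.round(3),b[0].round(1),'ori',np.degrees(np.linalg.norm(b[1][1]-z)).round(2),'pos mm',(np.linalg.norm(b[1][0]-P)*1e3).round(1))
  q=np.array([-11,12.7,-35,-75,-11])
E
python3 t3.py | sed '1,/---/d'
```

```text
0 0 [ 0.539 -0.266  0.167] [-11.1  12.7 -34.8 -75.4 -10.2] ori 0.0 pos mm 0.0
0 0 [ 0.539 -0.266  0.13 ] [-10.9  16.2 -34.7 -94.7  -9.8] ori 0.0 pos mm 0.0
0 0 [ 0.539 -0.266  0.09 ] [ -11.5   20.4  -34.2 -113.1  -11.1] ori 0.0 pos mm 0.0
0 0 [ 0.539 -0.266  0.06 ] [ -12.3   23.7  -33.9 -124.   -12.9] ori 0.0 pos mm 0.0
0 0 [ 0.539 -0.266  0.03 ] [ -13.1   27.1  -33.8 -132.5  -15.2] ori 0.0 pos mm 0.0
0 -0.03 [ 0.534 -0.296  0.167] [-15.6  14.  -32.9 -73.  -13.4] ori 0.0 pos mm 0.0
0 -0.03 [ 0.534 -0.296  0.13 ] [-15.3  17.4 -33.2 -89.  -12.6] ori 0.0 pos mm 0.0
0 -0.03 [ 0.534 -0.296  0.09 ] [ -15.6   21.4  -33.  -105.3  -13.2] ori 0.0 pos mm 0.0
0 -0.03 [ 0.534 -0.296  0.06 ] [ -16.1   24.6  -32.8 -115.7  -14.5] ori 0.0 pos mm 0.0
0 -0.03 [ 0.534 -0.296  0.03 ] [ -16.7   27.9  -32.6 -124.3  -16.4] ori 0.0 pos mm 0.0
0.06 -0.03 [ 0.594 -0.306  0.167] [-15.2  19.  -26.2 -66.4 -13.6] ori 0.0 pos mm 0.0
0.06 -0.03 [ 0.594 -0.306  0.13 ] [-14.6  22.1 -26.6 -80.8 -12.3] ori 0.0 pos mm 0.0
0.06 -0.03 [ 0.594 -0.306  0.09 ] [-14.6  25.7 -26.5 -96.6 -12.2] ori 0.0 pos mm 0.0
0.06 -0.03 [ 0.594 -0.306  0.06 ] [ -14.9   28.5  -26.1 -107.3  -12.9] ori 0.0 pos mm 0.0
0.06 -0.03 [ 0.594 -0.306  0.03 ] [ -15.3   31.5  -25.7 -116.6  -14.1] ori 0.0 pos mm 0.0
0.06 0 [ 0.599 -0.277  0.167] [-11.2  17.9 -28.1 -67.6 -10.8] ori 0.0 pos mm 0.0
0.06 0 [ 0.599 -0.277  0.13 ] [-10.7  21.1 -28.2 -84.9  -9.7] ori 0.0 pos mm 0.0
0.06 0 [ 0.599 -0.277  0.09 ] [ -10.9   24.8  -27.7 -103.1  -10. ] ori 0.0 pos mm 0.0
0.06 0 [ 0.599 -0.277  0.06 ] [ -11.4   27.7  -27.2 -114.8  -11.1] ori 0.0 pos mm 0.0
0.06 0 [ 0.599 -0.277  0.03 ] [ -12.    30.8  -26.8 -124.4  -12.7] ori 0.0 pos mm 0.0
```

The target itself falls in the joint-5 dead cone unless the tool leans about 9° sideways. So I'll lean the tool by pushing against that limit, then re-level the strip by pressing its lower edge on the mat.

Call:
{"fn": "step_arm", "kwargs": {"targets": "3 0.9 -0.5 0;3 0.9 -0.5 0;1.5 2 1.5 0;1 2 1.5 0"}}

```text
time_s: 14.85
tcp_pos: [0.5261, -0.3009, 0.2]
ee_rot: [[-0.166, -0.757, 0.632], [-0.986, 0.125, -0.109], [0.003, -0.642, -0.767]]
wrist_force: [-0.1, -0.8, -1.7]
gripper_width: 0.088
gripper_force: 30.0
```

```bash
cat >> go.py <<'E'
v=np.array([-u[1],u[0],0]);z0=np.sin(np.radians(40))*u-np.array([0,0,np.cos(np.radians(40))])
print('facing err: tilt',np.degrees(np.arcsin(-R[:,1]@z0)).round(2),'yaw',np.degrees(np.arcsin(-R[:,1]@v)).round(2),'roll(z.v)',np.degrees(np.arcsin(R[:,2]@v)).round(2))
E
python3 go.py
```

```text
14.85 [ 0.5261 -0.3009  0.2   ] z [ 0.6323 -0.1094 -0.767 ] tilt 39.92 az -9.8 [-18.1    8.45 -26.44 -19.17 -16.34  25.13] 0.08842806041248485
target [ 0.5395 -0.2665  0.1676] toTarget cm [-3.63  1.5   2.96]
err label deg 0.23 x_z deg 0.2
facing err: tilt 0.08 yaw 0.22 roll(z.v) -0.07
```

Call:
{"fn": "step_arm", "kwargs": {"targets": "0 0.8 1.5 0;0 0.7 1.4 0;0 0 0 0"}}

```text
time_s: 15.1
tcp_pos: [0.5307, -0.3007, 0.1623]
ee_rot: [[-0.168, -0.763, 0.624], [-0.986, 0.13, -0.106], [-0.0, -0.633, -0.774]]
wrist_force: [0.1, -0.1, -0.2]
gripper_width: 0.089
gripper_force: 30.0
```

```bash
python3 go.py
```

```text
15.1 [ 0.5307 -0.3007  0.1623] z [ 0.6238 -0.1059 -0.7744] tilt 39.25 az -9.6 [-18.64  12.03 -26.36 -24.32 -13.91  30.67] 0.08862152836511486
target [ 0.5394 -0.2665  0.1675] toTarget cm [-3.52 -0.55 -0.22]
err label deg 0.75 x_z deg -0.01
facing err: tilt 0.75 yaw 0.03 roll(z.v) 0.04
```

Joint 5 has more margin than the model said, so I can go straight to the target.

Call:
{"fn": "step_arm", "kwargs": {"targets": "-1.2 -0.2 -0.1 0;-1.2 -0.2 -0.1 0;-0.8 -0.1 0 0;-0.3 0 0 0;0 0 0 0;0 0 0 0"}}

```text
time_s: 15.6
tcp_pos: [0.5393, -0.2687, 0.1705]
ee_rot: [[-0.163, -0.761, 0.627], [-0.987, 0.128, -0.102], [-0.002, -0.635, -0.772]]
wrist_force: [-0.2, 0.3, -1.8]
gripper_width: 0.091
gripper_force: 30.0
```

```bash
python3 go.py
```

```text
15.6 [ 0.5393 -0.2687  0.1705] z [ 0.6272 -0.102  -0.7721] tilt 39.46 az -9.2 [-12.74  10.34 -31.31 -14.02  -9.22  16.33] 0.09091731968472862
target [ 0.5396 -0.2665  0.1674] toTarget cm [-0.22  0.2   0.24]
err label deg 0.56 x_z deg -0.14
facing err: tilt 0.54 yaw 0.14 roll(z.v) 0.29
```

```bash
python3 - <<'E'
from go import *
from station import cams
c=[(55,-4,0),(-55,-4,0),(-55,-4,55),(41,-4,55),(41,-4,41),(55,-4,41),(37,-4,27.5)]
P=[p+R@np.array([-x,y,27.5-z])/1000 for x,y,z in c]
print('label',P[-1].round(4))
ims=[]
for n in('scene','side'):
    D=cams.capture(n);q=proj(D,P);m=q.mean(0);x0,y0=[int(a-40) for a in m]
    im=cv2.resize(D['frame'][y0:y0+80,x0:x0+80],(390,390),interpolation=2)
    for a in q: cv2.circle(im,tuple(int(t) for t in (a+.5-[x0,y0])*4.875),3,(0,0,255),1)
    ims.append(im);print(n,x0,y0)
cv2.imwrite('pics/c3.png',np.hstack(ims))
E
```

```text
15.6 [ 0.5393 -0.2687  0.1705] z [ 0.6272 -0.102  -0.7721] tilt 39.46 az -9.2 [-12.74  10.34 -31.31 -14.02  -9.22  16.33] 0.09091731968472862
target [ 0.5396 -0.2665  0.1674] toTarget cm [-0.22  0.2   0.24]
err label deg 0.56 x_z deg -0.14
facing err: tilt 0.54 yaw 0.14 roll(z.v) 0.29
label [ 0.5484 -0.2327  0.1731]
scene 234 158
side 270 283
```

View pics/c3.png

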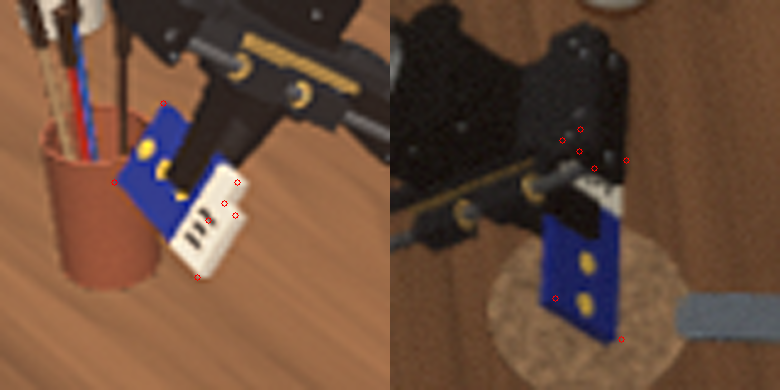

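The label is within about 3 mm of the focus and 0.6° of square. I'll back off 2 mm for joint-limit margin and let it settle.

Call:
{"fn": "step_arm", "kwargs": {"targets": "0.2 0.1 0.1 0;0 0 0 0;0 0 0 0;0 0 0 0;0 0 0 0;0 0 0 0"}}

```text
time_s: 16.2
tcp_pos: [0.5378, -0.2709, 0.1673]
ee_rot: [[-0.164, -0.763, 0.625], [-0.986, 0.129, -0.102], [-0.003, -0.633, -0.774]]
wrist_force: [-0.6, -0.4, -0.6]
gripper_width: 0.088
gripper_force: 30.0
```

```bash
python3 go.py
```

```text
16.2 [ 0.5378 -0.2709  0.1673] z [ 0.6248 -0.1021 -0.7741] tilt 39.28 az -9.3 [-13.19  10.63 -30.97 -15.16  -9.51  17.74] 0.08780156214976972
target [ 0.5396 -0.2665  0.1674] toTarget cm [-0.46 -0.08  0.06]
err label deg 0.73 x_z deg -0.16
facing err: tilt 0.72 yaw 0.08 roll(z.v) 0.27
```

```bash
python3 -c "
from station import sense,r
s=sense();print(max(abs(v) for v in s['joint_velocities']));print(r.finish_job())"
```

```text
0.09342462127701283
the job is handed in; nothing more can be done
None
```

I handed the job in at about 16 s with the blue strip still held at the camera's focus: label within about 5 mm of the focus and 1° of square to the lens, notched edge uppermost, long side level within about 0.3°, and nothing else touched as far as I could see.

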